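Clamp the washer plate in the punching jig

ROBOT

A 6-joint arm with a two-finger parallel gripper is mounted at the origin on the work surface. World frame = base frame: x ahead of the robot, y to its left, z up, the work surface at z = 0. Lengths are in mm, angles in degrees, forces in N, time in s.
With the tool pointing down it reaches from about 300 to 850 mm from the base axis. Payload 4.2 kg.
Tool frame: the origin (TCP) lies midway between the tips of the shut fingers; the grasp point (between the pads) lies 19 mm behind it; z points along the fingers, y is the line along which they close (so a half turn about z gives the same grasp; the last joint's range is limited). The gripper opens to 91 mm and grips with 3 to 60 N. Pads are 32 mm wide; open, the fingers measure 118 mm over their backs; the gripper's body (76 mm by 178 mm) begins 60 mm behind the grasp point.
Start: joints at [68.984, 18.312, 89.639, -0, 72.044, -1.146], TCP at [195.44, 540.783, 213.976] pointing down, gripper open.
Joint ranges: [-177.97, 177.97], [-48.28, 115.42], [12.27, 149.76], [-77.06, 257.06], [2.81, 150.46], [-146.56, 146.56]. Speed limits (degrees/s): [147.25, 147.25, 180, 180, 180, 180].

INTERFACE

Orientations are given as [roll, pitch, yaw] about the fixed x, y, z axes, in that order (R = Rz(yaw) Ry(pitch) Rx(roll)).
In Python, from workcell import env gives the robot as it stands.
- The arm moves only by the shell command python3 -m jog 'ROWS' [FORCE]. ROWS is a JSON object of lists of equal length, an entry for each row: "jaw": the finger opening in mm, from 0 to 91.2; "slide": the shift along the tool's x, y, z in units of 30 mm (1.0 is 30 mm), a list of three; "spin": the turn about the tool's z in units of 8 degrees (1.0 is 8 degrees). In form: {"jaw": [jaw, ...], "slide": [[dx, dy, dz], ...], "spin": [spin, ...]}. A call has 1 to 10 rows; each row shifts and turns the commanded pose from where the row before left it, along the tool's axes as they then stand; what a row does not reach is not made up. A row lasts 1/10 s, in which the tool goes at most 50 mm and 8.59 degrees, less where a joint would pass 70% of its speed; a pose out of reach is approached as far as the arm can. A call is refused whole if a number of a shift passes 1 or a number of a turn 1, either way. A call with a gripper value outside its range is refused whole. The fingers move at their own pace and stop on an object; FORCE is the grip in N (left out, the last holds). Time passes only in rows, so rows that do not move let the fingers close. It gives the time, the measured TCP pose, the force, the opening and the grip force at its end, in the units of the state.
- env.state(): the state, without advancing time (a new reading comes with each control period).
- env.grab_frame(name): name is "side" or "top"; returns the picture (420x560x3 uint8, red, green, blue); there is no depth.
- env.camera_model(name): a dict with "fx", "fy", "cx", "cy" (pixels), "camera_from_world" (4x4, takes a point from world to camera coordinates). Camera axes: x right, y up, looking along -z (the intrinsics and any distortion apply to the point x, -y, -z); pixel columns grow to the right and rows downward; lengths in mm; the calibration is good to about 2 mm. A picture is of the moment at which its call begins. camera_model takes no time and is no camera call.
- env.job_done(): hands the job in; it is judged then, once.
The state is a dict: "time_s": time; "qpos": joint angles; "qvel": joint speeds; "effort": joint torques, N m; "ee_pos": TCP position; "ee_rot": TCP orientation; "force": force on the tool from outside, world axes, zero at the start; "torque": the same for the moment, N m; "gripper_width": finger opening in mm; "gripper_force": force on a finger pad.
Only numpy, scipy, OpenCV 4.12 (cv2) and the standard library are available. Lean on these libraries where they do the work, as an engineer would, in place of code of your own. Each camera call takes 0.05 s, during which the arm holds its last target. There are 200 camera calls.

TASK

Slide the rusty square plate fully home into the corner of the jig, flush against both steel fences, while the clamp is still open. Then push the clamp's handle down over centre until it snaps to its stop and stays there by itself, with the rubber pad holding the plate. Feel your way: press no harder than about 25 N on the plate and 35 N on the handle or jig, and leave the loose things around the jig alone.

Things in the scene. Friction and masses are not known exactly. Their poses are not given: they have to be found in the camera images.
- jig: fixed jig screwed to the bench. Origin: on its underside, at bench height z = 0; axes turn with the jig, z up. Its maple bed, top at z = +20 mm, covers x -105 to +65, y -160 to +220 mm. Two steel fences 10 mm tall stand on it in an L. A plate fully home in their corner has its centre at x = 0, y = -40 mm and its sides parallel to the jig's. The toggle clamp stands behind the side fence
- far_fence (a point): on the working face of the far fence, at bed height: jig x = +40, y = -40 mm. The face looks to the jig's -x and runs along y from -84 to 0 mm
- side_fence (a point): on the working face of the side fence, at bed height: jig x = 0, y = 0 mm. The face looks to the jig's -y (away from the clamp) and runs along x from -40 to +40 mm
- plate: loose rusty steel square washer plate, 80 x 80 x 8 mm with a 20 mm hole through the middle, about 0.4 kg (varies), lying flat on the bed 15 to 40 mm short of each fence and askew by up to 0.22 rad. Origin: centre of its underside; x and y parallel to its sides, roughly as the jig's. Sliding it takes 1 to 6 N
- clamp_handle (a joint): handle angle, rad: 0 open, slanting up to jig +y; grows as pushed down; 1.0 hard stop. Elevation above level = 1.05 - value. To about 0.66 only light friction (1 to 4 N at the press point), it stays where left; then the pad meets the plate, resistance peaks at 7 to 12 N near 0.78; dead centre 0.88; beyond about 0.94 it snaps to the stop and stays. Let go earlier it may spring back
- press_point (a point): point on the centreline of the handle's dark round grip (18 mm diameter), 95 mm from the handle's axis, where to push; the grip runs from 46 to 125 mm from the axis, its end rounded. It moves with the handle
- handle_axis (a point): middle of the handle's hinge axis, fixed on the jig at x = 0, y = +85, z = +46 mm in jig axes. The axis runs along the jig's x: the handle swings in the jig's y-z plane. The two steel cheeks of the clamp around it span y 32 to 98 mm, x -16 to +16 mm, up to z = 74 mm
- clamp_pad: sprung rubber pad, 16 mm across, at the foot of the spindle on the clamp bar; origin: centre of its lower face. Open, the bar stands upright on the clamp, up to 140 mm above the bench, the pad sticking out to about jig y = +5 mm at 130 mm height. Clamped, it presses with about 20 N on the plate, about 24 mm from the plate's middle towards the clamp
- blank0: one of two bright iron nail blanks, a square bar 8 x 85 x 8 mm lying flat beyond the far fence
- blank1: the other bright iron nail blank, 8 x 85 x 8 mm, lying flat beyond the far fence
- hardie: bronze hardie, 45 x 45 mm foot with a blunt wedge on it, 50 mm high in all, standing on the bench off the jig's -y end
- punch: stubby punch lying flat along its y: ash handle 26 x 65 x 26 mm, steel ferrule and 10 mm square tip, 115 mm long in all, beyond the far fence

How it is judged:
By the outcome, as a careful person would: the job done as asked, in the order asked, and still so for the second after the job is handed in, with the robot touching nothing.
It also fails if it takes over 72 s, if anything falls off the work surface, if the arm or the gripper's body presses on something with over 40 N, if the wrist force passes 120 N, or if a joint passes its speed limit or range.

## Working session

There is one attempt and no reset: what is moved stays moved. The work goes in short steps, Python scripts to look and compute and a shell command to move; the robot and the scene stay as the last step left them, time stands still between calls to the robot, and variables do not carry over. Pictures are saved under pics/ and viewed, at most 10 in all, crops included, and the job is handed in when it is done.

```bash
mkdir -p pics; python3 - <<'E'
from workcell import env
import cv2
for n in ("top","side"):
    im=env.grab_frame(n); cv2.imwrite(f"pics/{n}0.png",cv2.resize(im[:,:,::-1],(800,600),interpolation=cv2.INTER_CUBIC)); print(env.camera_model(n))
print(env.state())
E
```

```text
{'fx': 465.5756578894191, 'fy': 465.5756578894191, 'cx': 273.39389632551286, 'cy': 202.88930378095657, 'camera_from_world': array([[-1.12393659e-02, -9.99885396e-01, -1.01426018e-02,
        -5.84113562e+01],
       [ 9.86076681e-01, -1.27659882e-02,  1.65800509e-01,
        -6.25341446e+02],
       [-1.65910988e-01, -8.13789051e-03,  9.86107154e-01,
        -9.32105065e+02],
       [ 0.00000000e+00,  0.00000000e+00,  0.00000000e+00,
         1.00000000e+00]])}
{'fx': 477.23620939036823, 'fy': 477.23620939036823, 'cx': 273.311689555573, 'cy': 206.94993587908115, 'camera_from_world': array([[-9.72851296e-01, -2.31418911e-01, -2.37572622e-03,
         5.63175919e+02],
       [ 1.75306710e-01, -7.43587855e-01,  6.45247751e-01,
        -2.33690522e+02],
       [-1.51089093e-01,  6.27313629e-01,  7.63969696e-01,
        -7.61509840e+02],
       [ 0.00000000e+00,  0.00000000e+00,  0.00000000e+00,
         1.00000000e+00]])}
{'time_s': 0.1, 'qpos': array([ 6.89845498e+01,  1.83457394e+01,  8.96980748e+01, -7.32906532e-04,
        7.20429479e+01, -1.14420048e+00]), 'qvel': array([-0.10804537, -0.17028056, -0.17864442, -0.01554764, -0.02336625,
        0.00170746]), 'effort': array([-7.41840995e-04, -4.13329160e+01, -2.32508826e+01,  7.27523211e-02,
        4.22607036e-02, -3.79087192e-05]), 'ee_pos': array([195.27685447, 540.35987507, 213.23587758]), 'ee_rot': array([-1.79913241e+02, -1.03580515e-03,  1.60128976e+02]), 'force': array([-0.5822213 ,  0.2293188 , -0.03985829]), 'torque': array([ 0.0261608 ,  0.02258182, -0.01588878]), 'gripper_force': 0.0, 'gripper_width': 91.16470866290194}
```

View pics/top0.png

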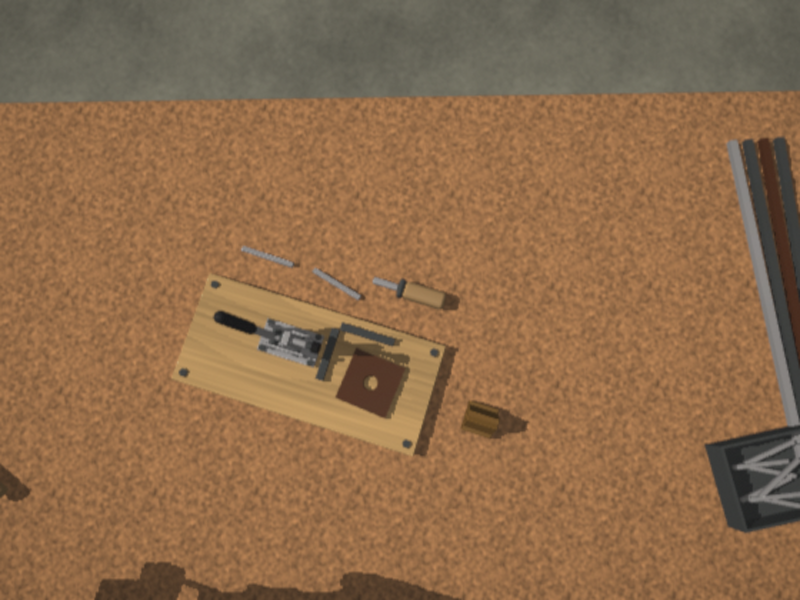

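View pics/side0.png

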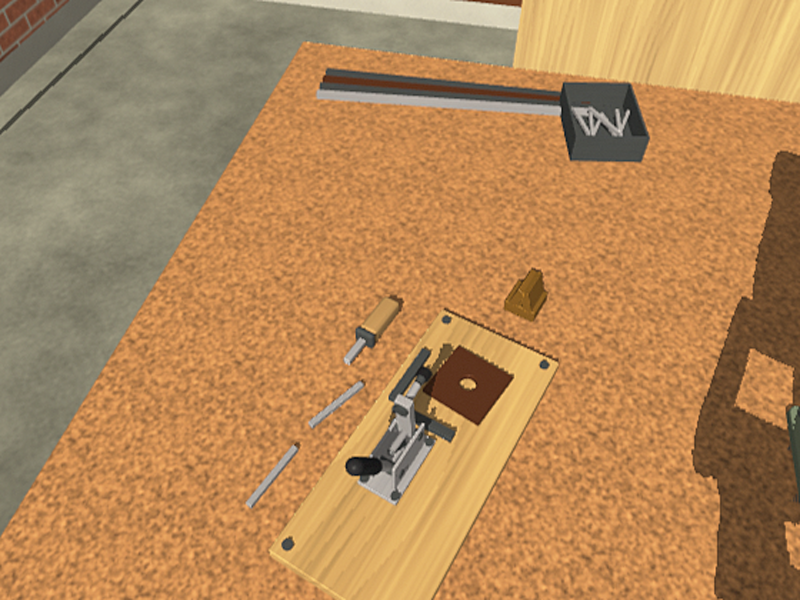

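The top view shows the jig, with bed corners at about (212,277), (447,346), (415,453) and (175,377) and the plate at about (371,382). In the side view the clamp is open and the plate is at about (468,383). Next I'll zoom in.

```bash
python3 - <<'E'
import cv2
from workcell import env
im=env.grab_frame("top")[185:325,115:322,::-1]  # 4x would be 828
im=im[:, :200]; cv2.imwrite("pics/topc.png",cv2.resize(im,(800,560),interpolation=cv2.INTER_CUBIC))
im=env.grab_frame("side")[210:360,185:395,::-1]; im=im[:, :200]; cv2.imwrite("pics/sidec.png",cv2.resize(im,(800,600),interpolation=cv2.INTER_CUBIC))
E
```

```text
(no output)
```

View pics/topc.png

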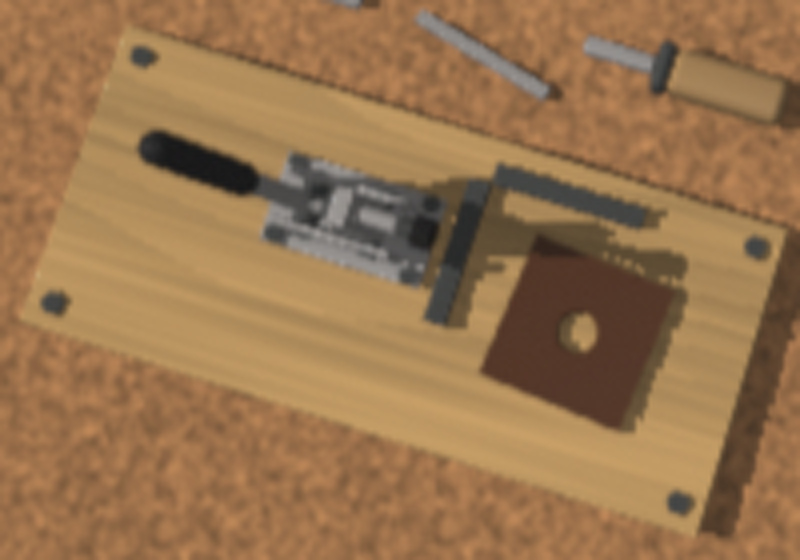

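View pics/sidec.png

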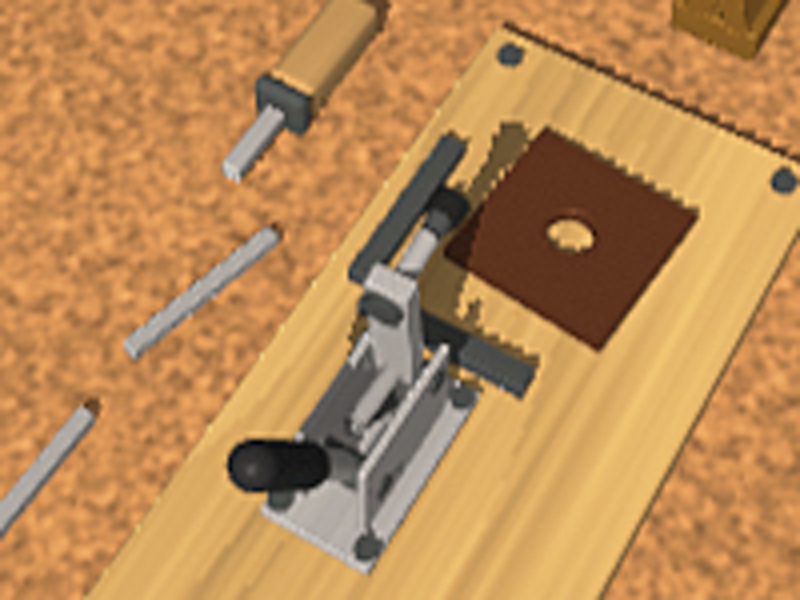

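Crop readings. Top view (4x, offset 115,185):
- **Bed corners:** (130,30), (787,230), (697,533), (20,318)
- **Plate:** (540,235), (678,290), (622,430), (482,372)
- **Grip:** runs from (150,147) to (250,180)

Side view (4x, offset 185,210):
- **Bed corner:** (505,27)
- **Plate:** (545,128), (698,212), (600,350), (447,250)

Next I'll fit the poses.

```bash
cat > h.py <<'E'
import numpy as np
from workcell import env
from scipy.optimize import least_squares
cam={n:env.camera_model(n) for n in("top","side")}
def proj(n,P):
    c=cam[n];p=(c["camera_from_world"]@np.c_[P,np.ones(len(P))].T)[:3].T
    return np.c_[c["cx"]+c["fx"]*p[:,0]/-p[:,2], c["cy"]-c["fy"]*p[:,1]/-p[:,2]]
def place(q,P):
    P=np.array(P,float);c,s=np.cos(q[2]),np.sin(q[2])
    return np.c_[q[0]+c*P[:,0]-s*P[:,1], q[1]+s*P[:,0]+c*P[:,1], P[:,2]]
def px(n,U): return (np.array(U,float)+.5)/4-.5+{"top":(115,185),"side":(185,210)}[n]
def fit(obs,q0):
    f=lambda q:np.concatenate([(proj(n,place(q,P))-px(n,U)).ravel() for n,P,U in obs])
    r=least_squares(f,q0,loss="soft_l1"); return r.x,np.round(f(r.x).reshape(-1,2),1)
E
python3 - <<'E'
from h import *
J=[("top",[[65,220,20],[65,-160,20],[-105,-160,20],[-105,220,20]],[[130,30],[787,230],[697,533],[20,318]]),
("top",[[40,0,30],[40,-84,30],[-40,0,30]],[[497,185],[640,228],[447,323]]),
("side",[[65,-160,20],[-40,0,30],[40,-84,30]],[[505,27],[525,398],[467,143]])]
K=[[40,40,28],[40,-40,28],[-40,-40,28],[-40,40,28]]
P=[("top",K,[[540,235],[678,290],[622,430],[482,372]]),("side",[K[1],K[2],K[3],K[0]],[[545,128],[698,212],[600,350],[447,250]])]
for sel in(slice(0,None),slice(0,2)):
  q,r=fit(J[sel],[480,0,-.3]);print("jig",q,r.tolist())
  p,r=fit(P[sel] if sel.stop is None else P[:1],[480,-50,-.3]);print("plate",p,r.tolist())
  c,s=np.cos(q[2]),np.sin(q[2]);d=p[:2]-q[:2];print("plate in jig",[c*d[0]+s*d[1],-s*d[0]+c*d[1]],p[2]-q[2])
q,_=fit(J,[480,0,-.3])
for n,U in(("top",[[150,147],[250,180]]),):print("grip px",px(n,U), proj(n,place(q,[[0,85+120*np.cos(1.05),46+120*np.sin(1.05)],[0,85+46*np.cos(1.05),46+46*np.sin(1.05)]])))
s=env.state();print(s["ee_pos"],s["ee_rot"])
E
```

```text
jig [531.79418958  24.50905115   5.96418547] [[-0.6, -2.2], [0.6, -0.0], [-0.4, 1.6], [-0.5, 0.0], [-1.5, -0.6], [0.2, 0.5], [-0.9, 0.8], [-1.9, -1.3], [2.2, -8.3], [-0.4, -0.5]]
plate [ 4.89469733e+02 -3.38916798e+01 -3.99236766e-01] [[-0.7, -0.1], [-0.4, 0.4], [-0.7, 0.9], [-0.8, 0.8], [-0.4, -0.8], [-0.3, -0.1], [0.4, -2.2], [-0.7, -1.2]]
plate in jig [np.float64(-21.873706073935022), np.float64(-68.72805804096846)] -6.36342223498221
jig [ 5.32142590e+02  2.36050871e+01 -3.14672434e-01] [[-0.5, -2.0], [1.0, -0.5], [0.3, 1.2], [-0.0, 0.4], [-1.1, -0.8], [0.6, 0.2], [-0.4, 0.7]]
plate [ 4.90475865e+02 -3.53158743e+01 -3.97452357e-01] [[-0.1, -0.6], [0.2, -0.2], [-0.0, 0.4], [-0.1, 0.3]]
plate in jig [np.float64(-21.38446466745725), np.float64(-68.92387313752738)] -0.0827799235436586
grip px [[152.125 221.375]
 [177.125 229.625]] [[152.75997858 220.52707095]
 [178.24069535 230.04753314]]
[195.32749421 540.48773841 213.46396938] [-1.79942269e+02 -1.57427164e-03  1.60128989e+02]
```

Jig fit is about (532, 24) with yaw -18.2°. The plate sits about 21.6 mm short in x and 28.8 mm short in y, turned -4.7° from the jig. I'll move over to the plate's -y side.

```bash
python3 -m jog '{"jaw":[40,40,40,40,40,40,40,40,40,40],"slide":[[-0.79,-0.865,0],[-0.79,-0.865,0],[-0.79,-0.865,0],[-0.79,-0.865,0],[-0.79,-0.865,0],[-0.79,-0.865,0],[-0.79,-0.865,0],[-0.79,-0.865,0],[-0.79,-0.865,0],[-0.79,-0.865,0]],"spin":[0,0,0,0,0,0,0,0,0,0]}' 20
python3 -m jog '{"jaw":[40,40,40,40,40,40,40,40,40,40],"slide":[[-0.79,-0.865,0],[-0.79,-0.865,0],[-0.79,-0.865,0],[-0.79,-0.865,0],[-0.79,-0.865,0],[-0.79,-0.865,0],[-0.79,-0.865,0],[-0.79,-0.865,0],[-0.79,-0.865,0],[-0.79,-0.865,0]],"spin":[0,0,0,0,0,0,0,0,0,0]}'
python3 -m jog '{"jaw":[40,40,40,40,40,40,40,40,40,40],"slide":[[0,0,0],[0,0,0],[0,0,0],[0,0,0],[0,0,0],[0,0,0],[0,0,0],[0,0,0],[0,0,0],[0,0,0]],"spin":[1,1,1,1,1,1,1,1,1,1]}'
python3 -m jog '{"jaw":[40,40,40,40],"slide":[[0,0,0],[0,0,0],[0,0,0],[0,0,0]],"spin":[1,0.04,0,0]}'
```

```text
time_s: 1.2
ee_pos: [330.3, 214.8, 214.0]
ee_rot: [180.0, 0.0, 160.1]
force: [1.2, 1.0, 0.2]
gripper_width: 39.7
gripper_force: 0.0
time_s: 2.2
ee_pos: [465.1, -109.9, 213.9]
ee_rot: [180.0, -0.0, 160.1]
force: [0.8, 0.5, 0.1]
gripper_width: 40.2
gripper_force: 0.0
time_s: 3.2
ee_pos: [464.6, -108.4, 213.8]
ee_rot: [-180.0, -0.0, 79.8]
force: [-0.1, -0.8, 0.8]
gripper_width: 39.8
gripper_force: 0.0
time_s: 3.6
ee_pos: [464.8, -108.4, 213.9]
ee_rot: [-180.0, -0.0, 71.9]
force: [0.0, 0.7, -0.3]
gripper_width: 39.7
gripper_force: 0.0
```

```bash
python3 -m jog '{"jaw":[40,40,40,40,40,40,40,40,40,40],"slide":[[0,0,1],[0,0,1],[0,0,1],[0,0,1],[0,0,1],[0,0,1],[0,0,0.2],[0,0,0.15],[0,0,0],[0,0,0]],"spin":[0,0,0,0,0,0,0,0,0,0]}'
python3 -m jog '{"jaw":[40,40,40,40,40,40,40,40],"slide":[[0.2,0,0],[0.2,0,0],[0.1,0,0],[0.1,0,0],[0.1,0,0],[0.1,0,0],[0,0,0],[0,0,0]],"spin":[0,0,0,0,0,0,0,0]}'
python3 - <<'E'
from workcell import env
import cv2
im=env.grab_frame("top")[185:325,115:315,::-1]
cv2.imwrite("pics/t2.png",cv2.resize(im,(800,560),interpolation=cv2.INTER_CUBIC))
E
```

```text
time_s: 4.6
ee_pos: [465.9, -108.7, 24.6]
ee_rot: [179.8, -0.0, 71.8]
force: [-0.2, -0.0, 0.3]
gripper_width: 40.2
gripper_force: 0.0
time_s: 5.4
ee_pos: [472.1, -85.4, 23.3]
ee_rot: [-180.0, -0.0, 71.8]
force: [-0.7, -0.1, 0.3]
gripper_width: 39.9
gripper_force: 0.0
```

View pics/t2.png

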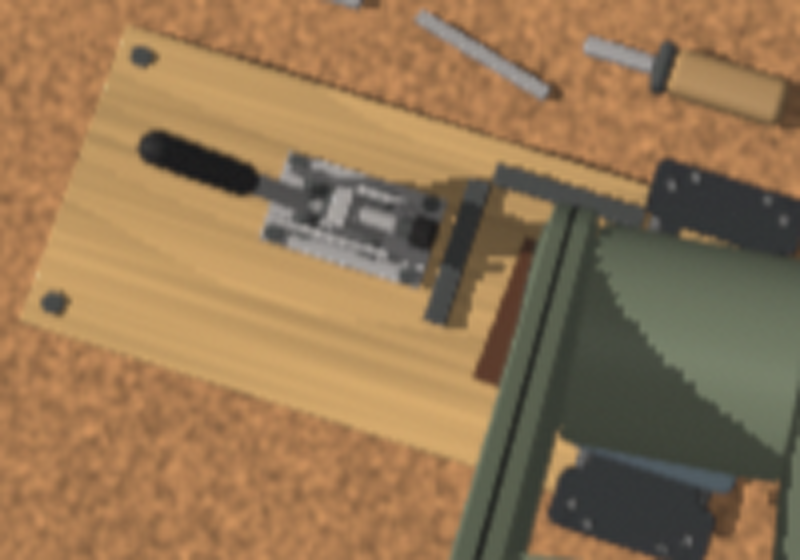

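The picture shows the plate's far edge at about (535,240) to (475,375), so the push has just begun. I'll continue.

```bash
python3 -m jog '{"jaw":[40,40,40,40,40,40,40,40],"slide":[[0.1,0,0],[0.1,0,0],[0.1,0,0],[0.1,0,0],[0.1,0,0],[0.1,0,0],[0,0,0],[0,0,0]],"spin":[0,0,0,0,0,0,0,0]}'
python3 -m jog '{"jaw":[40,40,40,40],"slide":[[0.05,0,0],[0.05,0,0],[0,0,0],[0,0,0]],"spin":[0,0,0,0]}'
python3 -m jog '{"jaw":[40,40,40],"slide":[[0.04,0,0],[0,0,0],[0,0,0]],"spin":[0,0,0]}'
```

```text
time_s: 6.25
ee_pos: [478.2, -68.2, 23.5]
ee_rot: [180.0, -0.0, 71.8]
force: [0.4, -0.1, -0.1]
gripper_width: 40.3
gripper_force: 0.0
time_s: 6.65
ee_pos: [478.9, -65.7, 23.5]
ee_rot: [180.0, -0.0, 71.8]
force: [-0.2, -2.0, -0.3]
gripper_width: 40.1
gripper_force: 0.6
time_s: 6.95
ee_pos: [479.3, -64.5, 23.5]
ee_rot: [180.0, -0.0, 71.8]
force: [-0.3, -2.2, 1.4]
gripper_width: 39.7
gripper_force: 1.0
```

```bash
for i in 1 2; do python3 -m jog '{"jaw":[40,40,40],"slide":[[0.04,0,0],[0,0,0],[0,0,0]],"spin":[0,0,0]}' | egrep 'pos|^force'; done
python3 -m jog '{"jaw":[40,40,40],"slide":[[0.03,0,0],[0,0,0],[0,0,0]],"spin":[0,0,0]}'| egrep 'pos|^force'
```

```text
ee_pos: [479.7, -63.4, 23.5]
force: [-0.2, -3.1, 1.9]
ee_pos: [480.0, -62.2, 23.5]
force: [0.1, -2.4, 2.4]
ee_pos: [480.3, -61.3, 23.5]
force: [-0.3, -2.6, 1.1]
```

```bash
for i in 1 2 3; do python3 -m jog '{"jaw":[40,40,40],"slide":[[0.03,0,0],[0,0,0],[0,0,0]],"spin":[0,0,0]}' | egrep 'pos|^force'; done
```

```text
ee_pos: [480.4, -60.9, 23.4]
force: [-1.2, -5.1, 1.6]
ee_pos: [480.5, -60.8, 23.5]
force: [-2.4, -8.7, 1.7]
ee_pos: [480.5, -60.7, 23.5]
force: [-3.4, -11.6, 2.2]
```

The plate is against the side fence: the finger front is at jig y -80.5 and the force is rising. I'll back off, lift, turn and go to the -x side.

```bash
python3 -m jog '{"jaw":[40,40,40,40,40,40,40,40,40],"slide":[[-0.3,0,0],[-0.4,0,0],[-0.4,0,0],[0,0,1],[0,0,1],[0,0,1],[0,0,1],[0,0,0],[0,0,0]],"spin":[0,0,0,0,0,0,0,0,0],"slide":[[-0.3,0,0],[-0.4,0,0],[-0.4,0,0],[0,0,-1],[0,0,-1],[0,0,-1],[0,0,-1],[0,0,0],[0,0,0]]}'
python3 -m jog '{"jaw":[40,40,40,40,40,40,40,40,40,40],"slide":[[0,0,0],[0,0,0],[0,0,0],[0,0,0],[0,0,0],[0,0,0],[0,0,0],[0,0,0],[0,0,0],[0,0,0]],"spin":[-1,-1,-1,-1,-1,-1,-1,-1,-1,-1]}'
python3 -m jog '{"jaw":[40,40,40,40],"slide":[[0,0,0],[0,0,0],[0,0,0],[0,0,0]],"spin":[-1,-0.25,0,0]}'
python3 -m jog '{"jaw":[40,40,40,40,40,40,40],"slide":[[0.65,0,0],[0.65,0,0],[0.65,0.85,0],[0.65,0.85,0],[0,0.85,0],[0,0,0],[0,0,0]],"spin":[0,0,0,0,0,0,0]}'
python3 - <<'E'
from h import *
s=env.state();c,n=np.cos(-.3175),np.sin(-.3175);d=s["ee_pos"][:2]-[532,24];print(c*d[0]+n*d[1],-n*d[0]+c*d[1])
import cv2
im=env.grab_frame("top")[185:325,115:315,::-1]
cv2.imwrite("pics/t3.png",cv2.resize(im,(800,560),interpolation=cv2.INTER_CUBIC))
E
```

```text
time_s: 9.65
ee_pos: [470.6, -90.5, 143.6]
ee_rot: [180.0, -0.0, 71.8]
force: [-0.3, 0.1, -0.4]
gripper_width: 39.6
gripper_force: 0.0
time_s: 10.65
ee_pos: [469.5, -90.1, 141.5]
ee_rot: [-180.0, -0.2, 152.1]
force: [-0.4, 0.4, 0.4]
gripper_width: 40.1
gripper_force: 0.0
time_s: 11.05
ee_pos: [470.0, -90.1, 142.2]
ee_rot: [-180.0, -0.1, 161.8]
force: [-0.6, -0.3, 0.2]
gripper_width: 39.9
gripper_force: 0.0
time_s: 11.75
ee_pos: [420.4, 6.9, 143.1]
ee_rot: [-180.0, -0.0, 161.9]
force: [-0.2, -0.5, 0.0]
gripper_width: 39.8
gripper_force: 0.0
-100.71756445698918 -51.07189599828868
```

View pics/t3.png

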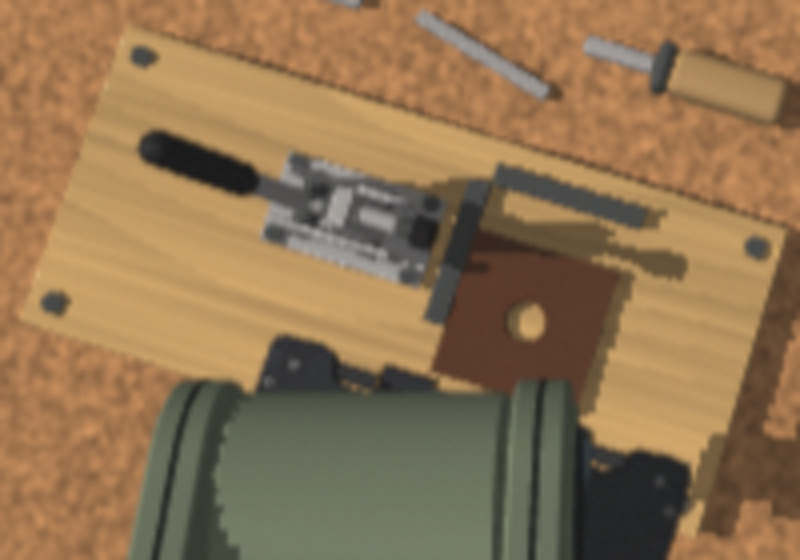

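The plate now lies along the side fence, with a gap of about 22 mm left to the far fence. I'll descend and push in +x.

```bash
python3 -m jog '{"jaw":[40,40,40,40,40,40,40],"slide":[[0,0,1],[0,0,1],[0,0,1],[0,0,0.8],[0,0,0.2],[0,0,0],[0,0,0]],"spin":[0,0,0,0,0,0,0]}'| egrep 'pos|^force'
python3 -m jog '{"jaw":[40,40,40,40,40,40,40,40],"slide":[[-0.2,0,0],[-0.2,0,0],[-0.2,0,0],[-0.1,0,0],[-0.1,0,0],[-0.1,0,0],[0,0,0],[0,0,0]],"spin":[0,0,0,0,0,0,0,0]}'| egrep 'pos|^force'
python3 -m jog '{"jaw":[40,40,40,40,40,40,40,40],"slide":[[-0.1,0,0],[-0.1,0,0],[-0.1,0,0],[-0.1,0,0],[0,0,0],[0,0,0],[0,0,0],[0,0,0]],"spin":[0,0,0,0,0,0,0,0]}'| egrep 'pos|^force'
```

```text
ee_pos: [421.5, 6.4, 24.2]
force: [-0.6, 0.3, 0.1]
ee_pos: [446.7, -1.7, 23.4]
force: [-0.5, 0.9, -0.3]
ee_pos: [458.0, -5.3, 23.6]
force: [0.1, -0.4, 0.5]
```

```bash
python3 -m jog '{"jaw":[40,40,40],"slide":[[-0.08,0,0],[0,0,0],[0,0,0]],"spin":[0,0,0]}'| egrep 'pos|^force'
for i in 1 2 3 4; do python3 -m jog '{"jaw":[40,40,40],"slide":[[-0.03,0,0],[0,0,0],[0,0,0]],"spin":[0,0,0]}' | egrep 'pos|^force'; done
```

```text
ee_pos: [459.6, -6.0, 23.4]
force: [-1.8, 0.5, 1.1]
ee_pos: [459.8, -6.2, 23.3]
force: [-3.4, 1.4, 3.2]
ee_pos: [459.8, -6.2, 23.2]
force: [-6.7, 3.4, 4.8]
ee_pos: [459.9, -6.3, 23.2]
force: [-7.6, 4.3, 5.7]
ee_pos: [459.9, -6.4, 23.1]
force: [-9.4, 4.6, 7.6]
```

Contact is about 3 mm earlier than expected, so I'll back off and look.

```bash
python3 -m jog '{"jaw":[40,40,40,40,40,40,40,40,40],"slide":[[0.3,0,0],[0.4,0,0],[0.5,0,0],[0,0,-1],[0,0,-1],[0,0,-1],[0,0,-1],[0.5,0,0],[0,0,0]],"spin":[0,0,0,0,0,0,0,0,0]}'| egrep 'pos|^force'
python3 - <<'E'
from workcell import env
import cv2
a=env.grab_frame("top")[222:292,195:295,::-1];b=env.grab_frame("side")[235:315,255:355,::-1]
cv2.imwrite("pics/t4.png",cv2.hconcat([cv2.resize(a,None,fx=4,fy=4.0*80/70*1.0,interpolation=2) if 0 else cv2.copyMakeBorder(cv2.resize(a,(800//2*1,280),interpolation=2),0,40,0,0,0),cv2.resize(b,(400,320),interpolation=2)]))
E
```

```text
ee_pos: [413.1, 9.0, 143.5]
force: [0.6, 0.4, -0.3]
```

View pics/t4.png

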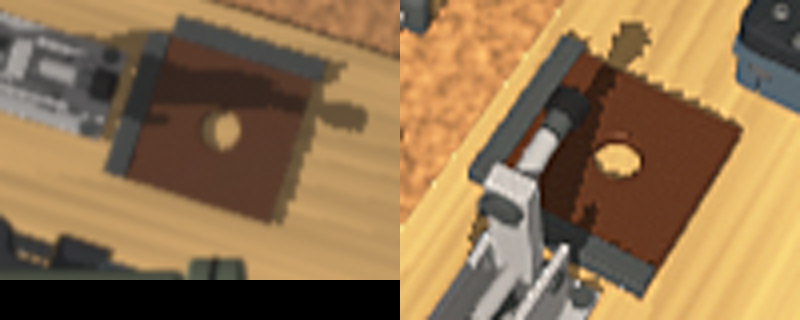

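The plate looks seated on both fences in the top and side views. I'll re-seat it gently in +y to be sure the side fence is flush.

```bash
python3 -m jog '{"jaw":[40,40,40,40,40,40,40,40,40,40],"slide":[[0,0,0],[0,0,0],[0,0,0],[0,0,0],[0,0,0],[0,0,0],[0,0,0],[0,0,0],[0,0,0],[0,0,0]],"spin":[1,1,1,1,1,1,1,1,1,1]}'| egrep 'pos|^force'
python3 -m jog '{"jaw":[40,40,40,40,40,40,40,40,40],"slide":[[-0.9,0,0],[-0.9,0,0],[-0.9,0.6,0],[0,1,0],[0,1,0],[0,0.9,0],[0,0,0],[0,0,0],[0,0,0]],"spin":[1,0.25,0,0,0,0,0,0,0]}'| egrep 'pos|^force|rot'
python3 -m jog '{"jaw":[40,40,40,40,40,40,40],"slide":[[0,0,1],[0,0,1],[0,0,1],[0,0,0.8],[0,0,0.2],[0,0,0],[0,0,0]],"spin":[0,0,0,0,0,0,0]}'| egrep 'pos|^force'
python3 - <<'E'
from h import *
s=env.state();c,n=np.cos(-.3175),np.sin(-.3175);d=s["ee_pos"][:2]-[532,24];print(c*d[0]+n*d[1],-n*d[0]+c*d[1])
E
```

```text
ee_pos: [414.5, 8.6, 142.0]
force: [-0.4, 0.3, 0.4]
ee_pos: [493.5, -102.0, 142.4]
ee_rot: [-179.8, 0.0, 71.8]
force: [0.0, -0.3, 0.1]
ee_pos: [495.5, -102.4, 24.5]
force: [0.8, 0.5, 0.3]
4.772914910752775 -131.50841337734622
```

```bash
python3 -m jog '{"jaw":[40,40,40,40,40,40,40,40],"slide":[[0.3,0,0],[0.3,0,0],[0.2,0,0],[0.15,0,0],[0.1,0,0],[0.05,0,0],[0,0,0],[0,0,0]],"spin":[0,0,0,0,0,0,0,0]}'| egrep 'pos|^force'
for i in 1 2 3 4; do python3 -m jog '{"jaw":[40,40,40],"slide":[[0.03,0,0],[0,0,0],[0,0,0]],"spin":[0,0,0]}' | egrep 'pos|^force'; done
python3 - <<'E'
from h import *
s=env.state();c,n=np.cos(-.3175),np.sin(-.3175);d=s["ee_pos"][:2]-[532,24];print(c*d[0]+n*d[1],-n*d[0]+c*d[1])
E
```

```text
ee_pos: [505.1, -71.1, 23.4]
force: [-0.1, 0.5, 0.3]
ee_pos: [505.4, -70.2, 23.4]
force: [0.1, 0.4, -0.4]
ee_pos: [505.6, -69.4, 23.4]
force: [-0.2, -1.4, -0.4]
ee_pos: [505.8, -69.1, 23.4]
force: [-1.6, -4.1, 1.2]
ee_pos: [505.8, -69.0, 23.5]
force: [-2.4, -8.2, 0.9]
4.181416814684749 -96.57105113552376
```

The contact position matches the first push (-96.6 vs -96.5), so both sides are home. Now for the handle.

```bash
python3 -m jog '{"jaw":[40,40,40,40,40,40,40,40,40,40],"slide":[[-0.3,0,0],[-0.4,0,0],[0,0,-1],[0,0,-1],[0,0,-1],[0,0,-1],[0,0,-1],[0,0,-1],[0,0,-0.4],[0,0,0]],"spin":[0,0,0,0,0,0,0,0,0,0]}'| egrep 'pos|^force'
python3 -m jog '{"jaw":[0,0,0,0,0,0,0,0,0,0],"slide":[[0,0,0],[0,0,0],[0,0,0],[0,0,0],[0,0,0],[0,0,0],[0,0,0],[0,0,0],[0,0,0],[0,0,0]],"spin":[-1,-1,-1,-1,-1,-1,-1,-1,-1,-1]}' 30| egrep 'pos|^force'
python3 -m jog '{"jaw":[0,0,0,0,0,0,0,0,0,0],"slide":[[0.2,0,0],[0,0.9,0],[0,0.9,0],[0,0.9,0],[0,0.9,0],[0,0.9,0],[0,0.9,0],[0,0.9,0],[0,0.9,0],[0,0,0]],"spin":[-1,-0.25,0,0,0,0,0,0,0,0]}'
python3 -m jog '{"jaw":[0,0,0],"slide":[[0,0,0],[0,0,0],[0,0,0]],"spin":[0,0,0]}' | egrep 'pos|^force'
python3 - <<'E'
from h import *
s=env.state();c,n=np.cos(-.3175),np.sin(-.3175);d=s["ee_pos"][:2]-[532,24];print(c*d[0]+n*d[1],-n*d[0]+c*d[1])
E
```

```text
ee_pos: [500.5, -87.9, 216.8]
force: [-0.2, -0.3, -0.8]
ee_pos: [498.6, -87.4, 213.1]
force: [0.4, 1.2, 0.1]
time_s: 24.2
ee_pos: [562.6, 122.6, 212.7]
ee_rot: [-180.0, -0.2, 162.0]
force: [0.4, -0.0, -0.5]
gripper_width: 0.7
gripper_force: 0.0
ee_pos: [562.3, 119.2, 215.0]
force: [0.6, 0.1, 0.6]
-0.9350911140176237 99.85676506897833
```

```bash
python3 -m jog '{"jaw":[0,0,0,0,0,0,0],"slide":[[0,0,0.9],[0,0,0.9],[0,0,0.6],[0,0,0.3],[0,0,0],[0,0,0],[0,0,0]],"spin":[0,0,0,0,0,0,0]}' | egrep 'pos|^force'
python3 -m jog '{"jaw":[0,0,0,0,0,0],"slide":[[0,0.15,0],[0,0.1,0],[0,0.07,0],[0,0.05,0],[0,0,0],[0,0,0]],"spin":[0,0,0,0,0,0]}' | egrep 'pos|^force'
python3 -m jog '{"jaw":[0,0,0,0,0,0,0],"slide":[[0,0.11,0.06],[0,0.11,0.06],[0,0.11,0.06],[0,0.11,0.07],[0,0.11,0.07],[0,0,0],[0,0,0]],"spin":[0,0,0,0,0,0,0]}' | egrep 'pos|^force'
python3 - <<'E'
from workcell import env
import cv2
b=env.grab_frame("side")[230:370,180:380,::-1]
cv2.imwrite("pics/s5.png",cv2.resize(b,(800,560),interpolation=2))
E
```

```text
ee_pos: [563.6, 120.2, 135.7]
force: [-0.0, -1.2, 0.7]
ee_pos: [566.2, 130.8, 134.4]
force: [-0.2, 0.5, -0.3]
ee_pos: [571.3, 146.7, 124.4]
force: [0.8, 0.2, 0.3]
```

View pics/s5.png

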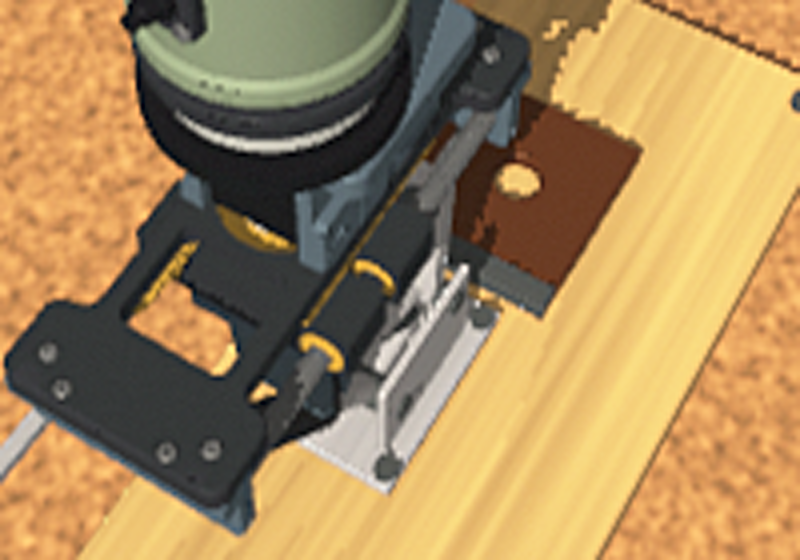

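The closed fingers are over the grip's inner side at about (310,400), and the plate and side fence are still in contact at about (545,290). I'll follow the arc.

```bash
python3 -m jog '{"jaw":[0,0,0,0,0,0],"slide":[[0,0.12,0.1],[0,0.12,0.1],[0,0.12,0.11],[0,0.12,0.11],[0,0,0],[0,0,0]],"spin":[0,0,0,0,0,0]}' | egrep 'pos|^force'
python3 -m jog '{"jaw":[0,0,0,0,0,0],"slide":[[0,0.1,0.12],[0,0.1,0.12],[0,0.09,0.13],[0,0.09,0.13],[0,0,0],[0,0,0]],"spin":[0,0,0,0,0,0]}' | egrep 'pos|^force'
python3 - <<'E'
from workcell import env
import cv2
a=env.grab_frame("top")[185:285,115:215,::-1];b=env.grab_frame("side")[250:350,200:300,::-1]
cv2.imwrite("pics/s6.png",cv2.hconcat([cv2.resize(x,(400,400),interpolation=2) for x in (a,b)]))
E
```

```text
ee_pos: [575.7, 160.2, 111.6]
force: [0.1, 0.2, -0.3]
ee_pos: [579.2, 171.0, 96.8]
force: [0.4, 0.7, -0.0]
```

View pics/s6.png

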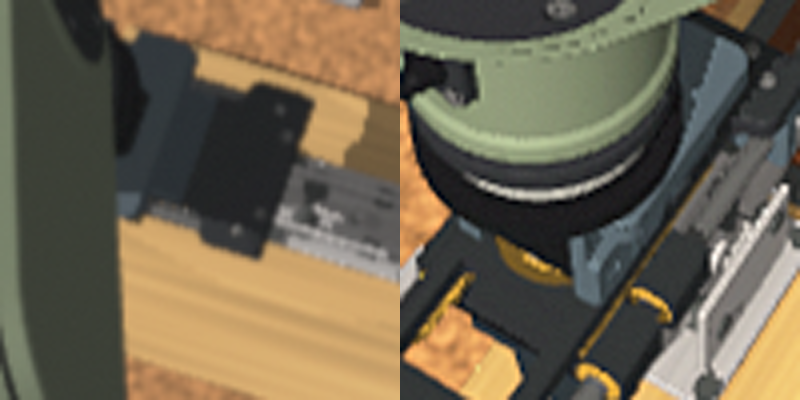

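The clamp bar has swung down, so the handle is following. I'll continue through the resistance peak.

```bash
python3 -m jog '{"jaw":[0,0,0,0,0,0],"slide":[[0,0.06,0.1],[0,0.055,0.105],[0,0.05,0.11],[0,0.05,0.11],[0,0,0],[0,0,0]],"spin":[0,0,0,0,0,0]}' | egrep 'pos|^force'
python3 -m jog '{"jaw":[0,0,0,0,0],"slide":[[0,0.04,0.1],[0,0.035,0.1],[0,0.03,0.1],[0,0,0],[0,0,0]],"spin":[0,0,0,0,0]}' | egrep 'pos|^force'
```

```text
ee_pos: [581.8, 177.4, 84.7]
force: [0.6, 0.2, 3.5]
ee_pos: [582.9, 180.6, 76.7]
force: [-1.2, 0.4, 8.6]
```

```bash
python3 -m jog '{"jaw":[0,0,0,0,0],"slide":[[0,0.025,0.1],[0,0.025,0.1],[0,0.02,0.1],[0,0,0],[0,0,0]],"spin":[0,0,0,0,0]}' | egrep 'pos|^force'
python3 -m jog '{"jaw":[0,0,0,0],"slide":[[0,0.015,0.08],[0,0.01,0.06],[0,0,0],[0,0,0]],"spin":[0,0,0,0]}' | egrep 'pos|^force'
```

```text
ee_pos: [583.4, 182.5, 66.6]
force: [0.4, 2.0, 3.0]
ee_pos: [582.7, 182.4, 61.6]
force: [0.5, -0.0, -0.3]
```

```bash
for i in 1 2; do python3 -m jog '{"jaw":[0,0,0],"slide":[[0,0,0.05],[0,0,0],[0,0,0]],"spin":[0,0,0]}' | egrep 'pos|^force'; done
```

```text
ee_pos: [583.2, 182.7, 60.7]
force: [-0.0, 0.1, -0.0]
ee_pos: [583.3, 182.8, 59.3]
force: [-0.3, -0.5, 0.2]
```

Free travel with no force means the handle has already snapped away to its stop. I'll lift off and look.

```bash
python3 -m jog '{"jaw":[0,0,0,0,0,0,0,0,0,0],"slide":[[0,0,-0.5],[0,0,-1],[0,0,-1],[0,0,-1],[0,0,-1],[0,0,-0.8],[0,0.9,0],[0,1,0],[0,1,0],[0,1,0]],"spin":[0,0,0,0,0,0,0,0,0,0]}' | egrep 'pos|^force'
python3 -m jog '{"jaw":[0,0,0,0,0,0,0,0],"slide":[[0.8,1,0],[0.8,1,0],[0.8,1,0],[0.8,1,0],[0.8,1,0],[0.8,0.6,0],[0,0,0],[0,0,0]],"spin":[0,0,0,0,0,0,0,0]}' | egrep 'time|pos|^force'
python3 - <<'E'
from workcell import env
import cv2
a=env.grab_frame("top")[190:290,140:290,::-1];b=env.grab_frame("side")[230:340,220:365,::-1]
cv2.imwrite("pics/s7.png",cv2.vconcat([cv2.resize(x,(450,300),interpolation=2) for x in (a,b)]))
E
```

```text
ee_pos: [620.0, 294.8, 218.4]
force: [1.1, -0.6, 0.0]
time_s: 32.25
ee_pos: [535.1, 498.6, 218.0]
force: [0.0, 0.8, -0.5]
```

View pics/s7.png

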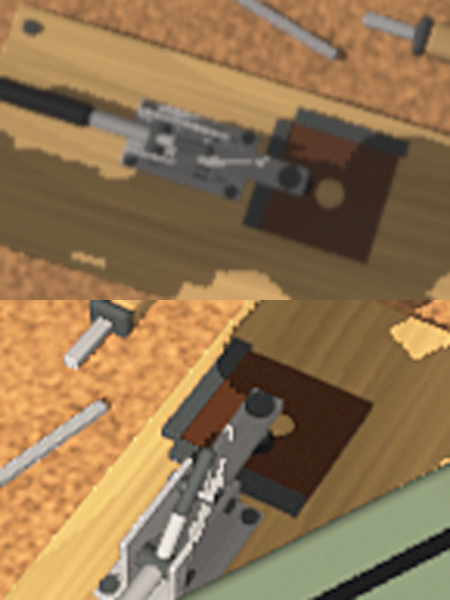

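The handle lies level, the bar is down with its pad on the plate at about (290,178), and the plate is flush to both fences. The arm is clear of everything.

```bash
python3 -c "from workcell import env; print(env.job_done())"
```

```text
the job is handed in; nothing more can be done
None
```

The plate is home against both fences and the clamp is over centre with its pad on the plate; the job was handed in at about 32 s, with pushes of about 13 N on the plate and 9 N on the handle.

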